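Seat a turned disc in the spring clamp and hold the clamp shut

TASK

Slide the loose aluminium disc across the mat, without lifting it, until it is fully home against the V stop under the blue spring clamp. Then press the clamp's red paddle down with the fingertips until the lever's yellow pointer is in the middle of the green band, so the foot holds the disc down, never going on into the red band, and keep it pressed there: the program finishes while still holding the paddle down. Leave the dial indicator stand, the tap wrench and the two white pads where they are.

Things in the scene. Friction and masses are not known exactly. Their poses are not given: they have to be found in the camera images.
- disc: Turned aluminium disc, loose, about 0.2 to 0.4 kg: flange 84 mm in diameter and 16 mm thick with a raised central hub 40 mm in diameter, 20 mm total height. Origin at the centre of its underside; z up. It lies flat on the rubber mat, whose top is 3 mm above the work surface (z = 0.003).
- nest (a point): Spot on the mat for the disc's centre when the disc touches both faces of the V stop (yellow painted arc round it). Frame: z up; +y is the way the disc is pushed in; +x points along the lever from paddle to hinge, roughly away from the robot. The open side is -y. The lever bar (16 mm wide, top 78 mm above the mat) crosses over the nest along x.
- clamp: Blue spring clamp, bolted down, at a different place and yaw each time; origin and axes as point nest. Steel V stop: two upright faces, 14 mm high, 44 mm long, touching the seated disc 40 degrees either side of +y. Blue hinge bracket (80 mm high) at x = 74 to 130 mm.
- hinge (a point): Centre of the lever's hinge, 60 mm above the mat at nest x = +100 mm; its axis lies along the nest's y.
- band (a point): Middle of the green band on the white post (90 mm high, 12 x 6 mm) beside the lever at nest x = -75, y = +34 mm. Green runs from 33 to 54 mm above the mat, red from 14 to 33 mm. The lever's yellow pointer passes it, at 80 mm above the mat when the lever is up, 43 mm at lever angle 0.21.
- mouth (a point): Point on the mat 100 mm straight out of the nest on its open side (nest frame y = -100 mm): the disc's way in is the line from here to the nest.
- paddle_top (a point): Centre of the top face of the red paddle (56 mm along the lever, 46 mm across, 12 mm thick) on the free end of the lever, 120 mm from the nest along the nest's -x, 91 mm above the mat when the lever is up. It moves with the lever on an arc of 220 mm radius.
- press (a joint): Lever angle, rad: 0 = up (sprung against its stop), grows as the paddle is pressed, end stop 0.33. The foot meets the disc at about 0.10. Pointer in the green band from 0.15 to 0.27 (middle 0.21: paddle about 46 mm below rest), in the red beyond. Springs lift it when let go; the paddle takes about 3 N to start, about 10 N at 0.21.
- lever: The sprung lever with its red paddle, one piece; origin at the hinge, paddle towards its -x. Steel bar 16 x 12 mm, slightly rising to the paddle, which is centred 220 mm from the hinge.
- foot: Sprung black ball foot, 18 mm in diameter, under the lever, over the nest; origin at its lowest point. It gives up to 24 mm into the lever with a soft spring (2 N preload, 0.45 N per mm).
- indicator: Bystander: chrome dial indicator on a post on a black magnetic base (50 x 62 x 55 mm, 215 mm high overall, dial arm reaching 118 mm along its +y). Origin under the base's centre.
- tap_wrench: Bystander: steel tap wrench, 200 mm long along its x, 26 mm wide, 21 mm high. Origin under its centre.
- pad_a: Bystander: white nylon soft-jaw pad, 74 mm along its x, 24 mm wide, 24 mm high. Origin under its centre.
- pad_b: Bystander: the second white nylon soft-jaw pad, the same as pad_a.

How it is judged (in metres and radians):
On the way, in this order (a step that is already met when the one before it is completed fails the run):
1. the disc lies home in the V stop with the lever still up (horizontal distance between disc and nest below 0.008 m and value of joint press below 0.08 rad), for 0.3 s.
2. the lever is held in the green band with the foot on the disc (value of joint press between 0.15 and 0.27 rad and contact force between foot and disc above 2 N), for 0.5 s.
At the end, for the whole second after the job is handed in: The disc lies flat on the mat within 10 mm of the nest point, the lever is held by the fingers on the paddle (over 2 N) between 0.15 and 0.27 rad (pointer in the green band), and the foot presses on the disc with over 2 N (all of step 2 and horizontal distance between disc and nest below 0.01 m and angle between disc's own z axis and vertical below 0.06 rad and height (world z) of disc below 0.006 m and contact force between the fingers and lever above 2 N and linear speed of disc below 0.02 m/s); the arm keeps its last pose, push and grip.
It fails at once if the lever was pressed on into the red band (value of joint press above 0.285 rad).
It fails at once if the disc was lifted or tipped (height (world z) of disc above 0.015 m or angle between disc's own z axis and vertical above 0.25 rad).
It fails at once if a bystander was moved by more than 20 mm (distance of any of indicator, tap_wrench, pad_a, pad_b from where it was at the start of the episode above 0.02 m).
It also fails if it takes over 56 s, if anything falls off the work surface, if the arm or the gripper's body presses on something with over 40 N, if the wrist force passes 120 N, or if a joint passes its speed limit or range.

ROBOT

A 6-joint arm with a two-finger parallel gripper is mounted at the origin on the work surface. World frame = base frame: x ahead of the robot, y to its left, z up, the work surface at z = 0. Lengths are in mm, angles in rad, forces in N, time in s.
With the tool pointing down it reaches from about 350 to 975 mm from the base axis. Payload 7.1 kg.
Tool frame: the origin (TCP) lies on the front face of the gripper's body, between the roots of the fingers; the fingertips stand 80 mm ahead of it and the grasp point (between the pads) lies 61 mm ahead of it; z points along the fingers, y is the line along which they close (so a half turn about z gives the same grasp; the last joint's range is limited). The gripper opens to 88 mm and grips with 3 to 60 N. Pads are 20 mm wide; open, the fingers measure 115 mm over their backs; the gripper's body (75 mm by 178 mm) begins 61 mm behind the grasp point.
Start: joints at [1.125, 0.423, 1.63, -0, 1.089, -0.019], TCP at [258.693, 568.932, 302.675] pointing down, gripper open.
Joint ranges: [-3, 3], [-0.9, 2.11], [0.09, 2.58], [-1.31, 4.45], [0.11, 2.69], [-2.54, 2.54]. Speed limits (rad/s): [2.39, 2.39, 3.01, 3.14, 3.14, 3.14].

INTERFACE

Orientations are given as a rotation vector (axis times angle).
In Python, from workcell import readout, vision, close_job gives the robot as it stands.
- The arm moves only by the tool servo_tool, never from a script. Its argument "plan" is a list that holds one entry, the list of rows, each a list of 7 numbers: the gripper command: -1 is fully open, 1 is shut, values between are in proportion, then the shift along the world's x, y, z in units of 40 mm (1.0 is 40 mm), then the turn, a rotation vector about the world's x, y, z in units of 5 degrees (1.0 is 5 degrees). A call has 1 to 5 rows; each row shifts and turns the commanded pose from where the row before left it; what a row does not reach is not made up. A row lasts 1/12 s, in which the tool goes at most 41.7 mm and 7.16 degrees, less where a joint would pass 70% of its speed; a pose out of reach is approached as far as the arm can. A call is refused whole if a number of a shift passes 1 or a number of a turn 1, either way. A call with a gripper value outside its range is refused whole. The fingers move at their own pace and stop on an object; the grip force is fixed at half the most. Time passes only in rows, so rows that do not move let the fingers close. It gives the time, the measured TCP pose, the force, the opening and the grip force at its end, in the units of the state.
- readout.get_obs(): the state, without advancing time (a new reading comes with each control period).
- vision.get_image(name): name is "side" or "top"; returns the picture (400x640x3 uint8, red, green, blue); there is no depth.
- vision.camera_params(name): a dict with "fx", "fy", "cx", "cy" (pixels), "rvec" (rotation vector, rad) and "tvec" (3), from world to camera coordinates, as OpenCV has them. Camera axes: x right, y down, z forward; pixel columns grow to the right and rows downward; lengths in mm; the calibration is good to about 2 mm. A picture is of the moment at which its call begins. camera_params takes no time and is no camera call.
- close_job(): hands the job in; it is judged then, once.
The state is a dict: "t": time; "qpos": joint angles; "qvel": joint speeds; "joint_torque": joint torques, N m; "ee_pos": TCP position; "orientation": TCP orientation; "ft_force": force on the tool from outside, world axes, zero at the start; "moment": the same for the moment, N m; "width": finger opening in mm; "grasp_force": force on a finger pad.
Only numpy, scipy, OpenCV 4.12 (cv2) and the standard library are available. Lean on these libraries where they do the work, as an engineer would, in place of code of your own. Each camera call takes 0.05 s, during which the arm holds its last target. There are 200 camera calls.

## Working session

There is one attempt and no reset: what is moved stays moved. The work goes in short steps, Python scripts to look and compute and a tool call to move; the robot and the scene stay as the last step left them, time stands still between calls to the robot, and variables do not carry over. Pictures are saved under pics/ and viewed, at most 10 in all, crops included, and the job is handed in when it is done.

Besides the shell and the picture viewer there is one more tool, called after "Call:" as name([rows], argument=value, ...), one row to a line, values as JSON. servo_tool: Moves the arm, as the interface text tells. Its arguments: {"type":"object","properties":{"plan":{"type":"array"}},"required":["plan"]}

```bash
mkdir -p pics
python3 - <<'E'
from workcell import readout, vision
import cv2
for n in("top","side"):
    cv2.imwrite(f"pics/{n}0.png",vision.get_image(n)[:,:,::-1]); print(n,vision.camera_params(n))
o=readout.get_obs();print(o)
E
```

```text
top {'fx': 378.0760164952877, 'fy': 378.0760164952877, 'cx': 314.0423327815266, 'cy': 204.90663177747325, 'rvec': array([ 2.07543608, -2.14655497,  0.23656381]), 'tvec': array([ 39.3633824 , 563.21542478, 969.9709346 ])}
side {'fx': 375.58643203358804, 'fy': 375.58643203358804, 'cx': 319.16676308052246, 'cy': 200.3754662864874, 'rvec': array([ 2.34917557, -0.23459291,  0.08818885]), 'tvec': array([-541.19779848,  168.30542795,  727.06849467])}
{'t': 0.1, 'qpos': array([ 1.12503640e+00,  4.23798057e-01,  1.63057456e+00, -1.75682316e-05,
        1.08859858e+00, -1.89669155e-02]), 'qvel': array([ 0.00040892, -0.00170894, -0.00027452,  0.00017759,  0.00046852,
        0.00050599]), 'joint_torque': array([-3.97068652e-04, -5.45613992e+01, -2.74324626e+01,  6.45393273e-02,
        1.87251315e-02, -1.03161383e-05]), 'ee_pos': array([258.52014293, 568.61516321, 301.97367857]), 'orientation': array([-6.65251613e-01, -3.07003923e+00,  2.11265134e-03]), 'ft_force': array([ 0.26981945,  0.11577236, -0.68055232]), 'moment': array([ 0.04607787, -0.01175851,  0.01045725]), 'grasp_force': 0.0, 'width': 87.60168915268063}
```

View pics/top0.png

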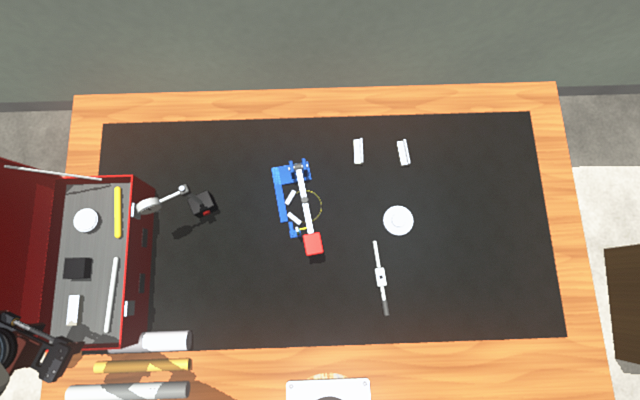

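View pics/side0.png

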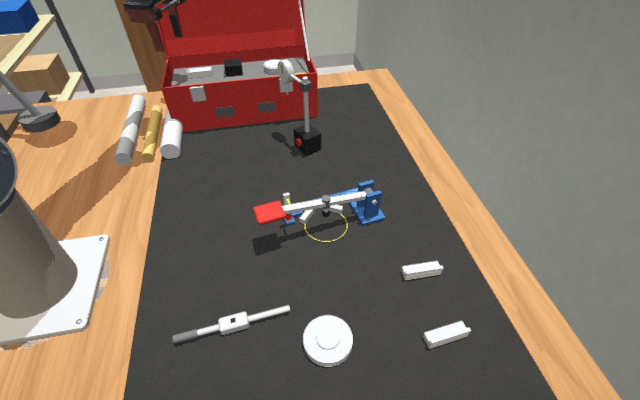

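The top view shows the disc at (398,220), the red paddle at (313,244), the hinge at (299,168), the yellow arc around (308,207), the wrench at (380,278), and the pads at (358,151) and (404,152). The side view shows the paddle at (270,212), the arc around (326,226) and the disc at (328,340).

```bash
cat > h.py <<'E'
import numpy as np, cv2
from workcell import readout, vision
def cam(n):
    p=vision.camera_params(n); K=np.array([[p['fx'],0,p['cx']],[0,p['fy'],p['cy']],[0,0,1.]])
    return K,cv2.Rodrigues(p['rvec'])[0],p['tvec']
def plane(n,uv,z):
    K,R,t=cam(n); uv=np.atleast_2d(uv).astype(float); c=-R.T@t
    d=(R.T@np.linalg.inv(K)@np.c_[uv,np.ones(len(uv))].T).T
    return c+d*((z-c[2])/d[:,2])[:,None]
def proj(n,P):
    K,R,t=cam(n); return cv2.projectPoints(np.atleast_2d(P).astype(float),cv2.Rodrigues(R)[0],t,K,None)[0][:,0]
def hsv(im): return cv2.cvtColor(im,cv2.COLOR_RGB2HSV)
def circ(P):
    A=np.c_[2*P[:,:2],np.ones(len(P))]; s=np.linalg.lstsq(A,(P[:,:2]**2).sum(1),rcond=None)[0]
    return s[:2],np.sqrt(s[2]+s[:2]@s[:2])
def mask(im,lo,hi,roi):
    m=cv2.inRange(hsv(im),lo,hi); o=np.zeros_like(m); x0,y0,x1,y1=roi; o[y0:y1,x0:x1]=m[y0:y1,x0:x1]; return o
def pts(m): return np.argwhere(m)[:,::-1]
def big(m): return max(cv2.findContours(m,cv2.RETR_EXTERNAL,cv2.CHAIN_APPROX_NONE)[0],key=cv2.contourArea)[:,0]
def disc(n,im,roi):
    m=mask(im,(0,0,110),(180,70,255),roi); c=big(m); (x,y),(a,b),_=cv2.fitEllipse(c); 
    return plane(n,(x,y),15 if n=="side" else 17)[0], circ(plane(n,c,17))
E
python3 - <<'E'
from h import *
np.set_printoptions(precision=1,suppress=True)
I={n:cv2.imread(f"pics/{n}0.png")[:,:,::-1].copy() for n in("top","side")}
print("disc",disc("top",I["top"],(375,195,425,245)),disc("side",I["side"],(295,305,362,375)))
for n,r in(("top",(255,180,340,240)),("side",(290,200,360,250))):
    m=mask(I[n],(24,90,60),(36,255,255),r); P=plane(n,pts(m),3); c,R=circ(P)
    for _ in range(3):
        e=abs(np.hypot(*(P[:,:2]-c).T)-R); P=P[e<4]; c,R=circ(P)
    print("arc",n,c,R,len(P))
q={}
for n,r in(("top",(295,225,335,265)),("side",(245,195,295,230))):
    m=mask(I[n],(0,120,150),(8,255,255),r)|mask(I[n],(172,120,150),(180,255,255),r); c=big(m); M=cv2.moments(c.reshape(-1,1,2)); u=(M['m10']/M['m00'],M['m01']/M['m00']); print("paddle",n,u,plane(n,u,94)[0], plane(n,cv2.boxPoints(cv2.minAreaRect(c)),94)[:,:2].tolist())
for nm,u in dict(hinge=(299,168),wr1=(376,242),wr2=(386,314),pa=(358,151),pb=(404,152),ind=(203,203)).items(): print(nm,plane("top",u,63 if nm=='hinge' else 20)[0])
E
```

```text
disc (array([ 522.3, -215.2,   17. ]), (array([ 522.7, -215.3]), np.float64(42.99843056713223))) (array([ 522.5, -219.7,   15. ]), (array([ 522.7, -218.4]), np.float64(43.2298422690092)))
arc top [568.2  57.6] 57.77811947793268 50
arc side [574.2  47.8] 48.39087534209021 61
paddle top (312.5820330969267, 243.72151300236405) [454.7  28.   94. ] [[479.58193092687634, 55.932208833392636], [487.287004729724, 9.759134021971299], [431.21874637069845, 0.7761279681299129], [423.72932102095524, 46.412308596342044]]
paddle side (268.78558750443733, 211.5438409655662) [456.   21.6  94. ] [[425.44894475766534, 42.177249755635955], [484.38467230938664, 50.82461915398602], [486.65937323793554, 1.7219203795694398], [430.2506859499268, -5.693626551813111]]
hinge [670.1  58.6  63. ]
wr1 [ 462.  -148.6   20. ]
wr2 [ 268.7 -162.    20. ]
pa [ 730.4 -114.3   20. ]
pb [ 722.9 -248.9   20. ]
ind [589.1 334.5  20. ]
```

Call:
servo_tool([
  [[-0.14,0.25,-0.99,0,0,0,-0.9],[-0.14,0.25,-0.99,0,0,0,-0.9],[-0.14,0.25,-0.99,0,0,0,-0.9],[-0.14,0.25,-0.99,0,0,0,-0.9],[-0.14,0.25,-0.99,0,0,0,-0.9]],
])

```text
t: 0.52
ee_pos: [308.5, 369.0, 302.3]
orientation: [-1.256, -2.879, 0.001]
ft_force: [1.5, 0.9, -0.1]
width: 57.8
grasp_force: 0.0
```

Call:
servo_tool([
  [[-0.14,0.25,-0.99,0,0,0,-0.9],[-0.14,0.25,-0.99,0,0,0,-0.9],[-0.14,0.25,-0.99,0,0,0,-0.9],[-0.14,0.25,-0.99,0,0,0,-0.9],[-0.14,0.25,-0.99,0,0,0,-0.9]],
])

```text
t: 0.93
ee_pos: [358.5, 171.1, 302.6]
orientation: [1.794, 2.579, 0.0]
ft_force: [0.1, 0.5, -0.2]
width: 50.0
grasp_force: 0.0
```

Call:
servo_tool([
  [[-0.14,0.25,-0.99,0,0,0,-0.9],[-0.14,0.25,-0.99,0,0,0,-0.9],[-0.14,0.25,-0.99,0,0,0,-0.9],[-0.14,0.25,-0.99,0,0,0,-0.9],[-0.14,0.25,-0.99,0,0,0,-0.9]],
])

```text
t: 1.35
ee_pos: [408.5, -27.1, 302.7]
orientation: [2.263, 2.179, 0.0]
ft_force: [0.5, 0.3, -0.5]
width: 50.1
grasp_force: 0.0
```

Call:
servo_tool([
  [[-0.14,0.25,-0.99,0,0,0,-0.9],[-0.14,0.25,-0.99,0,0,0,-0.9],[-0.14,0.25,-0.99,0,0,0,-0.9],[-0.14,0.25,-0.99,0,0,0,-0.9],[-0.14,0.25,-0.99,0,0,0,-0.9]],
])

```text
t: 1.77
ee_pos: [458.5, -225.2, 302.5]
orientation: [-2.645, -1.695, 0.0]
ft_force: [0.9, 0.9, -0.1]
width: 50.2
grasp_force: 0.0
```

Call:
servo_tool([
  [[-0.14,0.14,-0.48,-0.8,0.91,-0.42,0],[-0.14,0.14,-0.48,-0.8,0.91,-0.42,0],[-0.14,0.14,-0.48,-0.8,0.91,-0.42,0],[-0.14,0.14,-0.48,-0.8,0.91,-0.42,0],[-0.14,0,0,-0.8,0,0,0]],
])

```text
t: 2.18
ee_pos: [481.6, -304.5, 140.7]
orientation: [-2.461, -1.577, -0.443]
ft_force: [-0.3, -1.3, 0.1]
width: 50.0
grasp_force: 0.0
```

Call:
servo_tool([
  [[-0.14,0,0,-0.5,0,0,0],[-0.14,0,0,-0.5,0,0,0],[-0.14,0,0,-0.44,0,0,0],[-0.14,0,0,0,0,0,0]],
])

```text
t: 2.52
ee_pos: [480.4, -299.6, 82.4]
orientation: [-2.456, -1.579, -0.434]
ft_force: [-0.2, -0.0, -0.1]
width: 49.9
grasp_force: 0.0
```

Run:
```python
from h import *
from scipy.spatial.transform import Rotation as Ro
np.set_printoptions(precision=3,suppress=True)
a=vision.get_image("side");b=vision.get_image("top")
o=readout.get_obs();R=Ro.from_rotvec(o['orientation']).as_matrix();print(o['ee_pos'],R, o['ee_pos']+80*R[:,2],o['ft_force'])
cv2.imwrite("pics/1.png",np.hstack([cv2.resize(a[220:400,150:400],None,fx=1.6,fy=1.6),cv2.resize(b[140:320,300:500],None,fx=1.6,fy=1.6)])[:,:,::-1])
```

```text
[ 480.738 -299.639   84.269] [[ 0.389  0.91   0.142]
 [ 0.855 -0.414  0.312]
 [ 0.343  0.    -0.939]] [ 492.126 -274.658    9.127] [0.947 0.137 0.729]
```

View pics/1.png

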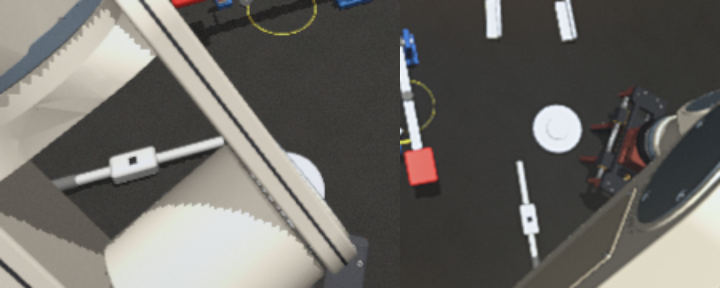

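The top crop shows the red fingers facing the disc: disc at crop (557,128), fingertips near (588,130) and (583,182). Next I'll work out the curved push.

Run:
```python
from h import *
P0=np.array([522.5,-217.]);N=np.array([573.5,46.]);a=np.radians(98.7);ny=np.array([np.cos(a),np.sin(a)]);B=N-120*ny;E=N-22*ny
B=N-110*ny
th0=np.arctan2(.855,.389); C0=np.array([480.7,-299.6])+70.5*np.array([np.cos(th0),np.sin(th0)])
s=np.linspace(0,1,18)[1:]; C=[P0]+[(1-u)**2*P0+2*u*(1-u)*B+u*u*E for u in s]
th=[th0]+list(th0+(a-th0)*s)
T=[np.array([480.7,-299.6])]+[c-70.5*np.array([np.cos(t),np.sin(t)]) for c,t in zip(C,th)]
th=[th0]+th
for i in range(1,len(T)): print(i,np.round((T[i]-T[i-1])/40,2),round(np.degrees(th[i]-th[i-1])/5,2),np.round(T[i]))
```

```text
1 [0.32 0.46] 0.0 [ 493. -281.]
2 [0.25 0.42] 0.39 [ 503. -264.]
3 [0.23 0.41] 0.39 [ 513. -248.]
4 [0.22 0.4 ] 0.39 [ 521. -231.]
5 [0.21 0.39] 0.39 [ 530. -216.]
6 [0.19 0.39] 0.39 [ 537. -200.]
7 [0.18 0.38] 0.39 [ 545. -185.]
8 [0.17 0.37] 0.39 [ 551. -171.]
9 [0.15 0.36] 0.39 [ 557. -156.]
10 [0.14 0.35] 0.39 [ 563. -143.]
11 [0.13 0.34] 0.39 [ 568. -129.]
12 [0.11 0.33] 0.39 [ 572. -116.]
13 [0.1  0.32] 0.39 [ 576. -103.]
14 [0.08 0.31] 0.39 [580. -91.]
15 [0.07 0.3 ] 0.39 [583. -79.]
16 [0.06 0.29] 0.39 [585. -67.]
17 [0.04 0.28] 0.39 [586. -56.]
18 [0.03 0.27] 0.39 [587. -45.]
```

Call:
servo_tool([
  [[-0.14,0.16,0.23,0,0,0,0],[-0.14,0.16,0.23,0,0,0,0],[-0.14,0.12,0.21,0,0,0,0.2],[-0.14,0.13,0.21,0,0,0,0.2],[-0.14,0.23,0.41,0,0,0,0.39]],
])

```text
t: 3.03
ee_pos: [513.8, -248.2, 85.7]
orientation: [-2.394, -1.664, -0.425]
ft_force: [-0.5, -2.3, -0.1]
width: 50.1
grasp_force: 1.2
```

Call:
servo_tool([
  [[-0.14,0.22,0.4,0,0,0,0.39],[-0.14,0.21,0.39,0,0,0,0.39],[-0.14,0.19,0.39,0,0,0,0.39],[-0.14,0.18,0.38,0,0,0,0.39],[-0.14,0.17,0.37,0,0,0,0.39]],
])

```text
t: 3.45
ee_pos: [552.9, -169.6, 85.6]
orientation: [-2.226, -1.85, -0.396]
ft_force: [-0.9, -3.3, -0.1]
width: 50.0
grasp_force: 1.3
```

Run:
```python
from h import *
from scipy.spatial.transform import Rotation as Ro
np.set_printoptions(precision=3,suppress=True)
a=vision.get_image("side");b=vision.get_image("top")
o=readout.get_obs();R=Ro.from_rotvec(o['orientation']).as_matrix();print(o['ee_pos'],R, o['ee_pos']+80*R[:,2],o['ft_force'])
cv2.imwrite("pics/2.png",np.hstack([cv2.resize(a[180:400,150:400],None,fx=1.6,fy=1.6),cv2.resize(b[120:340,260:460],None,fx=1.6,fy=1.6)])[:,:,::-1])
```

```text
[ 553.057 -168.466   85.516] [[ 0.17   0.983  0.065]
 [ 0.924 -0.182  0.337]
 [ 0.343  0.003 -0.939]] [ 558.25 -141.52   10.37] [-0.527  0.344  0.453]
```

View pics/2.png

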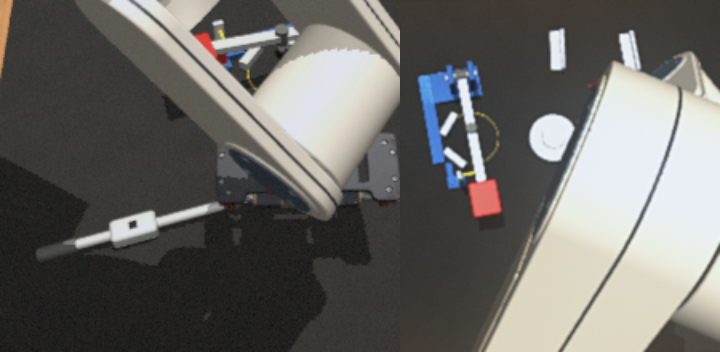

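The top crop shows the disc at (553,137), sitting in the cradle. The wrench hasn't moved, so I'll keep pushing.

Call:
servo_tool([
  [[-0.14,0.15,0.36,-0.01,0,0,0.39],[-0.14,0.14,0.35,-0.01,0,0,0.39],[-0.14,0.13,0.34,0,0,0,0.39],[-0.14,0.11,0.33,0,0,0,0.39],[-0.14,0.1,0.32,0,0,0,0.39]],
])

```text
t: 3.97
ee_pos: [577.7, -102.9, 84.8]
orientation: [-2.05, -2.018, -0.365]
ft_force: [-0.3, -5.2, 3.4]
width: 50.3
grasp_force: 2.4
```

Call:
servo_tool([
  [[-0.14,0.08,0.31,0,0,0,0.39],[-0.14,0.07,0.3,0,0,0,0.39],[-0.14,0.06,0.29,0,0,0,0.39],[-0.14,0.02,0.14,0,0,0,0.39],[-0.14,0.01,0.1,0,0,0,0.39]],
])

```text
t: 4.38
ee_pos: [587.4, -56.6, 84.6]
orientation: [-1.858, -2.174, -0.332]
ft_force: [2.3, -4.2, 3.8]
width: 50.5
grasp_force: 2.5
```

Run:
```python
from h import *
from scipy.spatial.transform import Rotation as Ro
np.set_printoptions(precision=3,suppress=True)
a=vision.get_image("side");b=vision.get_image("top")
o=readout.get_obs();R=Ro.from_rotvec(o['orientation']).as_matrix();h=R[:2,0]/np.hypot(*R[:2,0]);print(o['ee_pos'],R,'C',o['ee_pos'][:2]+70.5*h,np.degrees(np.arctan2(h[1],h[0])),o['ft_force'])
cv2.imwrite("pics/3.png",np.hstack([cv2.resize(a[160:300,220:400],None,fx=2.2,fy=2.2),cv2.resize(b[140:280,250:420],None,fx=2.2,fy=2.2)])[:,:,::-1])
```

```text
[587.2   -56.683  84.393] [[-0.145  0.988 -0.05 ]
 [ 0.928  0.154  0.339]
 [ 0.343  0.003 -0.939]] C [576.285  12.967] 98.90665108773763 [2.687 0.343 1.669]
```

View pics/3.png

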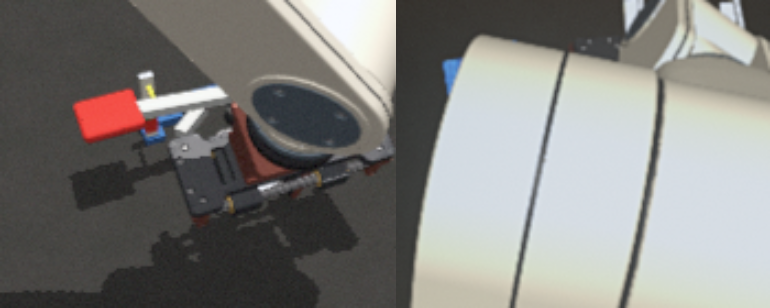

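The arm hides the disc in both views, but the forces stay small and the lever is up with the pointer at its top. I'll push the last 33 mm by force.

Call:
servo_tool([
  [[-0.14,-0.02,0.15,0,0,0,0],[-0.14,-0.02,0.15,0,0,0,0],[-0.14,-0.02,0.13,0,0,0,0],[-0.14,-0.02,0.12,0,0,0,0],[-0.14,-0.01,0.08,0,0,0,0]],
])

```text
t: 4.9
ee_pos: [582.5, -31.7, 84.1]
orientation: [-1.861, -2.169, -0.33]
ft_force: [0.5, -3.6, 1.6]
width: 50.2
grasp_force: 1.9
```

Call:
servo_tool([
  [[-0.14,-0.01,0.05,0,0,0,0],[-0.14,-0.01,0.05,0,0,0,0],[-0.14,0,0,0,0,0,0]],
])

```text
t: 5.15
ee_pos: [581.9, -27.8, 84.1]
orientation: [-1.861, -2.169, -0.331]
ft_force: [0.8, -2.5, 2.2]
width: 50.3
grasp_force: 1.1
```

Call:
servo_tool([
  [[-0.14,0,0.04,0,0,0,0],[-0.14,-0.01,0.04,0,0,0,0],[-0.14,0,0,0,0,0,0]],
])

```text
t: 5.4
ee_pos: [581.8, -24.9, 84.2]
orientation: [-1.861, -2.169, -0.331]
ft_force: [0.8, -3.2, 1.8]
width: 50.1
grasp_force: 1.4
```

Call:
servo_tool([
  [[-0.14,0,0.03,0,0,0,0],[-0.14,-0.01,0.04,0,0,0,0],[-0.14,0,0,0,0,0,0]],
])

```text
t: 5.65
ee_pos: [581.6, -22.3, 84.2]
orientation: [-1.862, -2.17, -0.331]
ft_force: [0.6, -4.4, -0.0]
width: 49.8
grasp_force: 1.9
```

Call:
servo_tool([
  [[-0.14,0,0.03,0,0,0,0],[-0.14,0,0.03,0,0,0,0],[-0.14,0,0,0,0,0,0]],
])

```text
t: 5.9
ee_pos: [582.3, -21.2, 84.4]
orientation: [-1.863, -2.174, -0.331]
ft_force: [0.2, -10.3, 1.7]
width: 50.3
grasp_force: 4.6
```

Call:
servo_tool([
  [[-0.14,-0.01,0.03,0,0,0,0],[-0.14,0,0.03,0,0,0,0],[-0.14,0,0,0,0,0,0]],
])

```text
t: 6.15
ee_pos: [582.9, -20.1, 84.6]
orientation: [-1.865, -2.177, -0.331]
ft_force: [2.3, -17.5, 1.8]
width: 50.3
grasp_force: 7.4
```

Call:
servo_tool([
  [[-0.14,0.03,0.03,0,0,0,0],[-0.14,0.02,0.02,0,0,0,0],[-0.14,0,0,0,0,0,0],[-0.14,0,0,0,0,0,0]],
])

```text
t: 6.48
ee_pos: [584.1, -18.8, 84.5]
orientation: [-1.863, -2.177, -0.329]
ft_force: [-0.5, -23.4, 4.4]
width: 50.2
grasp_force: 10.2
```

Run:
```python
from h import *
from scipy.spatial.transform import Rotation as Ro
o=readout.get_obs();R=Ro.from_rotvec(o['orientation']).as_matrix();h=R[:2,0]/np.hypot(*R[:2,0]);print(o['ee_pos'],'C',o['ee_pos'][:2]+70.5*h,np.degrees(np.arctan2(h[1],h[0])),o['ft_force'])
```

```text
[584.11190082 -18.77526825  84.48632638] C [573.16669681  50.86992188] 98.93136071925014 [ -0.50744287 -23.42064617   4.35881853]
```

Call:
servo_tool([
  [[-0.14,0.03,-0.2,0,0,0,0],[-0.14,0.08,-0.5,0,0,0,0],[-0.14,0.12,-0.8,0,0,0,0],[-0.14,0.1,-0.9,0.3,-0.8,0.1,0],[-0.14,0,-0.9,0.7,-0.8,0.1,0]],
])

```text
t: 6.9
ee_pos: [594.6, -145.5, 119.3]
orientation: [-1.928, -2.229, -0.159]
ft_force: [0.5, 0.1, 0.7]
width: 50.3
grasp_force: 0.0
```

Call:
servo_tool([
  [[-0.14,-0.3,-0.7,0.9,-0.8,0.1,0],[-0.14,-0.5,-0.8,0.9,-0.8,0.1,0],[-0.14,-0.5,-0.8,0.9,-0.8,0.1,0],[-0.14,-0.5,-0.8,0.9,0,0,0],[0.6,-0.5,-0.8,0.2,0,0,0]],
])

```text
t: 7.32
ee_pos: [518.8, -277.7, 252.1]
orientation: [-2.019, -2.32, 0.094]
ft_force: [0.9, -0.2, -1.3]
width: 46.8
grasp_force: 0.0
```

Run:
```python
from h import *
from scipy.spatial.transform import Rotation as Ro
np.set_printoptions(precision=2,suppress=True)
a=vision.get_image("side");b=vision.get_image("top")
cv2.imwrite("pics/s4.png",a[:,:,::-1]);cv2.imwrite("pics/t4.png",b[:,:,::-1])
cv2.imwrite("pics/4.png",np.hstack([cv2.resize(a[160:280,230:400],None,fx=2.3,fy=2.3),cv2.resize(b[140:260,255:425],None,fx=2.3,fy=2.3)])[:,:,::-1])
o=readout.get_obs();print(o['ee_pos'],o['orientation'],o['ft_force'])
```

```text
[ 516.25 -280.73  250.26] [-2.02 -2.31  0.1 ] [0.39 0.2  0.59]
```

View pics/4.png

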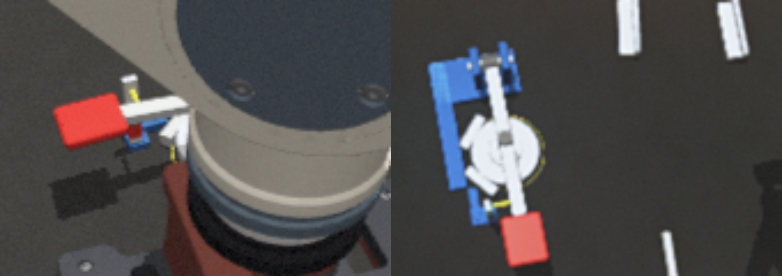

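The top crop shows the disc at (505,150) touching both V faces, (473,133) and (482,180), with a uniform yellow arc to its right. I'll check it with circle fits.

Run:
```python
from h import *
np.set_printoptions(precision=1,suppress=True)
b=cv2.imread("pics/t4.png")[:,:,::-1].copy()
b2=cv2.imread("pics/top0.png")[:,:,::-1].copy()
m=mask(b,(0,0,110),(180,70,255),(275,170,325,250)); c=big(m); P=plane("top",c,19); 
k=(P[:,1]<38)&(np.hypot(P[:,0]-573,P[:,1]-47)<50)&(P[:,0]>530); P=P[k]
for _ in range(3):
    C,R=circ(P); e=abs(np.hypot(*(P[:,:2]-C).T)-R); P=P[e<2.5]
print("disc",C,R,len(P))
for im in(b,b2):
    m=mask(im,(22,70,60),(38,255,255),(300,180,330,225)); q=pts(m); A=plane("top",q,3); A=A[(A[:,1]<40)]
    for _ in range(4):
        C,R=circ(A); e=abs(np.hypot(*(A[:,:2]-C).T)-R); A=A[e<2.5]
    print("arc",C,R,len(A))
# constrained disc R=42.5 fit
from scipy.optimize import least_squares
print(least_squares(lambda c:np.hypot(*(P[:,:2]-c).T)-42.5,[573,47]).x,least_squares(lambda c:np.hypot(*(A[:,:2]-c).T)-48.5,[573,47]).x)
r=mask(b,(0,120,150),(8,255,255),(295,225,335,265))|mask(b,(172,120,150),(180,255,255),(295,225,335,265));c=big(r);M=cv2.moments(c.reshape(-1,1,2));print("paddle",plane("top",(M['m10']/M['m00'],M['m01']/M['m00']),94))
```

```text
disc [574.2  48.3] 42.847410835397234 33
arc [575.1  47.3] 47.730751785036034 51
arc [574.8  46.5] 46.94190331476799 57
[574.2  47.9] [574.5  48.5]
paddle [[455.2  28.   94. ]]
```

Run:
```python
from h import *
from scipy.spatial.transform import Rotation as Ro
np.set_printoptions(precision=3,suppress=True)
o=readout.get_obs();R=Ro.from_rotvec(o['orientation']).as_matrix();print(o['t'],o['ee_pos'],R)
z=R[:,2];print("fix units",np.degrees(np.cross(z,[0,0,-1]))/5)
print("delta units to (456,29,190)",(np.array([456,29,190])-o['ee_pos'])/40, o['width'])
```

```text
7.4167 [ 516.255 -280.732  250.261] [[-0.132  0.987 -0.091]
 [ 0.991  0.132 -0.003]
 [ 0.009 -0.09  -0.996]]
fix units [ 0.04  -1.041  0.   ]
delta units to (456,29,190) [-1.506  7.743 -1.507] 39.02480355642223
```

Call:
servo_tool([
  [[1,-0.15,0.78,0,0,-0.5,0],[1,-0.15,0.78,0,0,-0.5,0],[1,-0.15,0.78,0,0,0,0],[1,-0.15,0.78,0,0,0,0],[1,-0.15,0.78,0,0,0,0]],
])

```text
t: 7.83
ee_pos: [486.5, -119.5, 247.1]
orientation: [-2.062, -2.362, 0.009]
ft_force: [0.5, -0.7, -0.2]
width: 5.5
grasp_force: 0.0
```

Call:
servo_tool([
  [[1,-0.15,0.78,0,0,0,0],[1,-0.15,0.78,0,0,0,0],[1,-0.15,0.78,-0.2,0,0,0],[1,-0.15,0.78,-0.4,0,0,0],[1,-0.15,0.72,-0.4,0,0,0]],
])

```text
t: 8.25
ee_pos: [456.8, 34.2, 207.3]
orientation: [-2.063, -2.365, 0.008]
ft_force: [0.2, -0.0, 0.4]
width: 0.1
grasp_force: 0.0
```

Call:
servo_tool([
  [[1,0,0,-0.3,0,0,0],[1,0,0,-0.2,0,0,0],[1,0,0,0,0,0,0],[1,0,0,0,0,0,0]],
])

```text
t: 8.58
ee_pos: [457.5, 31.8, 187.5]
orientation: [-2.063, -2.364, 0.01]
ft_force: [0.6, 0.2, 0.4]
width: 0.6
grasp_force: 0.0
```

Run:
```python
from h import *
from scipy.spatial.transform import Rotation as Ro
np.set_printoptions(precision=3,suppress=True)
o=readout.get_obs();R=Ro.from_rotvec(o['orientation']).as_matrix();print(o['t'],o['ee_pos'],R[:,2],o['ee_pos']+80*R[:,2],o['ft_force'],o['width'])
a=vision.get_image("side");cv2.imwrite("pics/5.png",cv2.resize(a[120:280,210:400],None,fx=3,fy=3)[:,:,::-1])
```

```text
8.5833 [457.5    31.791 187.479] [-0.008 -0.002 -1.   ] [456.896  31.624 107.482] [0.574 0.188 0.386] 0.5926109237040122
```

View pics/5.png

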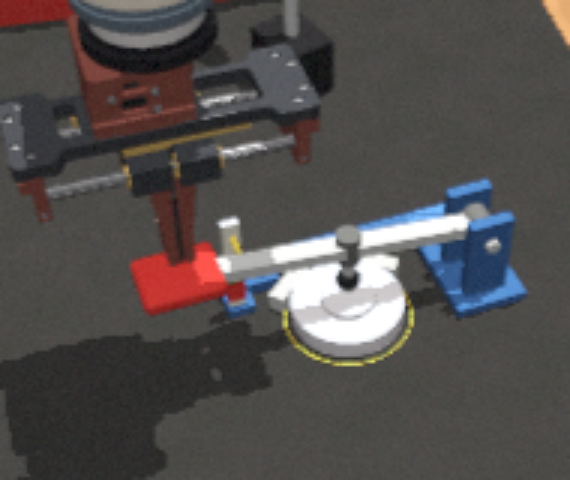

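The fingertips are over the middle of the red paddle, at crop (180,262). The disc is concentric with the arc under the foot. Pressing down now.

Call:
servo_tool([
  [[1,0,-0.05,-0.2,0,0,0],[1,0,0,-0.2,0,0,0],[1,0,0,-0.2,0,0,0],[1,0,0,-0.15,0,0,0],[1,0,0,-0.15,0,0,0]],
])

```text
t: 9.05
ee_pos: [457.2, 29.3, 151.2]
orientation: [-2.063, -2.364, 0.011]
ft_force: [-4.1, -4.9, 6.4]
width: 0.2
grasp_force: 3.5
```

Call:
servo_tool([
  [[1,0,0,-0.15,0,0,0],[1,0,0,-0.1,0,0,0],[1,0,0,-0.1,0,0,0],[1,0,0,0,0,0,0],[1,0,0,0,0,0,0]],
])

```text
t: 9.47
ee_pos: [457.2, 29.4, 137.4]
orientation: [-2.063, -2.364, 0.011]
ft_force: [-3.0, -5.2, 8.2]
width: 0.3
grasp_force: 4.4
```

Run:
```python
from h import *
np.set_printoptions(precision=3,suppress=True)
o=readout.get_obs();print(o['t'],o['ee_pos'],o['ft_force'],o['width'])
a=vision.get_image("side");cv2.imwrite("pics/6.png",cv2.resize(a[180:270,240:350],None,fx=5,fy=5,interpolation=cv2.INTER_CUBIC)[:,:,::-1])
```

```text
9.4667 [457.166  29.36  137.435] [-3.019 -5.183  8.196] 0.3055851006642325
```

View pics/6.png

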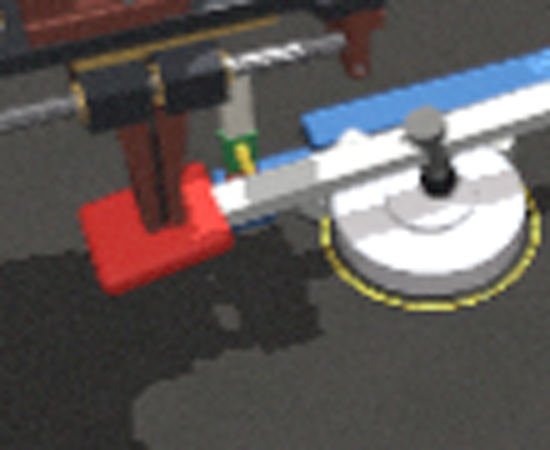

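The pointer (245,155) is in the upper part of the green, which fits about 0.167 rad by depth. It needs about 9 mm more to reach the middle.

Call:
servo_tool([
  [[1,-0.01,-0.02,-0.08,0,0,0],[1,-0.01,0,-0.07,0,0,0],[1,0,0,-0.06,0,0,0],[1,0,0,0,0,0,0],[1,0,0,0,0,0,0]],
])

```text
t: 9.93
ee_pos: [457.3, 29.2, 129.5]
orientation: [-2.064, -2.365, 0.007]
ft_force: [-2.0, -0.3, 10.5]
width: 0.9
grasp_force: 4.9
```

Call:
servo_tool([
  [[1,0,0,0,0,0,0],[1,0,0,0,0,0,0],[1,0,0,0,0,0,0],[1,0,0,0,0,0,0],[1,0,0,0,0,0,0]],
])

```text
t: 10.35
ee_pos: [457.3, 29.2, 129.6]
orientation: [-2.064, -2.365, 0.007]
ft_force: [-1.9, -0.1, 9.3]
width: 0.2
grasp_force: 4.9
```

Run:
```python
from h import *
np.set_printoptions(precision=3,suppress=True)
o=readout.get_obs();print(o['t'],o['ee_pos'],o['ft_force'],o['width'])
a=vision.get_image("side");cv2.imwrite("pics/7.png",cv2.resize(a[190:250,250:350],None,fx=7,fy=7,interpolation=cv2.INTER_CUBIC)[:,:,::-1])
```

```text
10.35 [457.282  29.152 129.643] [-1.885 -0.13   9.317] 0.19315180797484227
```

View pics/7.png

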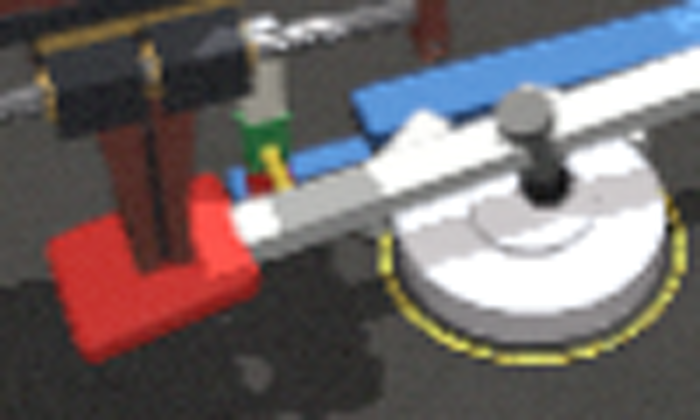

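The pointer tip (270,150) is in the middle of the green (rows about 110 to 172), the force is about 10 N, and the foot is on the seated disc. Handing in.

```bash
python3 -c "
from workcell import close_job
print(close_job())"
```

```text
the job is handed in; nothing more can be done
None
```

I handed the job in with the disc about 1 mm from the nest centre by circle fit and the fingertips still holding the paddle down at about 0.20 rad (about 10 N), the pointer in the middle of the green band; the hand-in returned no verdict.

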